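Move a row of engine valves to the bench rack in engine order

TASK

The four washed valves hang in the aluminium wash stand in the order they came out of the engine, the pointed nose of the stand showing the front. Move all four to the empty wooden bench rack in the same order counted from its own nose (the valve nearest the nose goes into the place nearest the nose, and so on), each hanging upright with its stem in its bush and its head fully down. Leave the jug, tin and spanner where they are.

Things in the scene. Friction and masses are not known exactly. Their poses are not given: they have to be found in the camera images.
- valve_a: steel engine valve, larger (intake), 60 g, loose, 90 long: head a 36 mm disc, 5.5 thick with 3.5 upright rim, neck 12 tapering to the 6 mm stem over 10. Hangs head up in bush_a, head resting on the bush and overhanging it: grip the rim across the row. Origin: centre of the head's top face, 109.5 above the bench when seated in either stand; z up, stem tip at -90.
- valve_b: steel engine valve, smaller (exhaust), 50 g, loose, 90 long: head a 31 mm disc, 5.5 thick with 3.5 upright rim, neck 12 tapering to the 6 mm stem over 10. Hangs head up in bush_b, head resting on the bush and overhanging it: grip the rim across the row. Origin: centre of the head's top face, 109.5 above the bench when seated in either stand; z up, stem tip at -90.
- valve_c: steel engine valve, larger (intake), 60 g, loose, 90 long: head a 36 mm disc, 5.5 thick with 3.5 upright rim, neck 12 tapering to the 6 mm stem over 10. Hangs head up in bush_c, head resting on the bush and overhanging it: grip the rim across the row. Origin: centre of the head's top face, 109.5 above the bench when seated in either stand; z up, stem tip at -90.
- valve_d: steel engine valve, smaller (exhaust), 50 g, loose, 90 long: head a 31 mm disc, 5.5 thick with 3.5 upright rim, neck 12 tapering to the 6 mm stem over 10. Hangs head up in bush_d, head resting on the bush and overhanging it: grip the rim across the row. Origin: centre of the head's top face, 109.5 above the bench when seated in either stand; z up, stem tip at -90.
- wash_rack: Bare aluminium valve stand, fixed, any yaw, holding the valves at the start. Plate 215 x 70, top 90 over the bench, one end a 35 mm triangular nose with a black hanging hole, the other square. Four black bushes at x = 82.5 (nose end), 27.5, -27.5, -82.5, y = 0: open tubes, bore 19, outside 26, flange 44, tops 104 above the bench. Origin: bench level, mid-row; x along the row to the nose, z up.
- bench_rack: Pale wooden valve stand, fixed, any yaw, empty at the start. Plate 215 x 70, top 90 over the bench, one end a 35 mm triangular nose with a black hanging hole, the other square. Four black bushes at x = 82.5 (nose end), 27.5, -27.5, -82.5, y = 0: open tubes, bore 19, outside 26, flange 44, tops 104 above the bench. Origin: bench level, mid-row; x along the row to the nose, z up.
- bush_a: black nylon bush of the wash stand in which valve_a hangs at the start; which of the four places it has changes from start to start. A fixed tube 24 high, bore 19, outside 26, its 44 wide flange, 3 thick, lying on the plate and showing round the valve head from above. Origin: centre of its underside, 80 above the bench.
- bush_b: black nylon bush of the wash stand in which valve_b hangs at the start; which of the four places it has changes from start to start. A fixed tube 24 high, bore 19, outside 26, its 44 wide flange, 3 thick, lying on the plate and showing round the valve head from above. Origin: centre of its underside, 80 above the bench.
- bush_c: black nylon bush of the wash stand in which valve_c hangs at the start; which of the four places it has changes from start to start. A fixed tube 24 high, bore 19, outside 26, its 44 wide flange, 3 thick, lying on the plate and showing round the valve head from above. Origin: centre of its underside, 80 above the bench.
- bush_d: black nylon bush of the wash stand in which valve_d hangs at the start; which of the four places it has changes from start to start. A fixed tube 24 high, bore 19, outside 26, its 44 wide flange, 3 thick, lying on the plate and showing round the valve head from above. Origin: centre of its underside, 80 above the bench.
- oil_jug: bystander: yellow oil jug with a black cap, 100 x 55 x 216, loose; origin: centre of its underside
- paste_tin: bystander: round flat tin with a red lid, 70 diameter, 40 high, loose; origin: centre of its underside
- spanner: bystander: steel spanner, 190 long, lying on the bench, loose; origin: under its middle

How it is judged:
By the outcome, as a careful person would: the job done as asked, in the order asked, and still so for the second after the job is handed in, with the robot touching nothing.
It also fails if it takes over 106 s, if anything falls off the work surface, if the arm or the gripper's body presses on something with over 40 N, if the wrist force passes 120 N, or if a joint passes its speed limit or range.

ROBOT

A 6-joint arm with a two-finger parallel gripper is mounted at the origin on the work surface. World frame = base frame: x ahead of the robot, y to its left, z up, the work surface at z = 0. Lengths are in m, angles in rad, forces in N, time in s.
With the tool pointing down it reaches from about 0.425 to 0.95 m from the base axis. Payload 3.5 kg.
Tool frame: the origin (TCP) lies at the very end of the fingers, on their centre line; the grasp point (between the pads) lies 19 mm behind it; z points along the fingers, y is the line along which they close (so a half turn about z gives the same grasp; the last joint's range is limited). The gripper opens to 85 mm and grips with 20 to 120 N. Pads are 22 mm wide; open, the fingers measure 114 mm over their backs; the gripper's body (76 mm by 85 mm) begins 54 mm behind the grasp point. The pads swing forward as they close: fully open they stand 13 mm farther back than shut.
Start: joints at [1.139, 0.286, 1.577, -0, 1.279, -0.15], TCP at [0.188, 0.648, 0.231] pointing down, gripper open.
Joint ranges: [-2.77, 2.77], [-0.9, 2.22], [0.21, 2.48], [-1.53, 4.67], [0.24, 2.81], [-2.84, 2.84]. Speed limits (rad/s): [2.79, 2.79, 3.14, 3.14, 3.14, 3.14].

INTERFACE

Orientations are given as a unit quaternion [x, y, z, w].
In Python, from plant import get_state, read_camera, sign_off, recognise gives the robot as it stands.
- The arm moves only by the tool arm_command, never from a script. Its argument "steps" is a list of rows, each an object with "translation": the shift along the tool's x, y, z scaled (see below), a list of three; "twist": the turn, a rotation vector about the tool's x, y, z scaled (see below), a list of three; "fingers": the opening, from -1 (shut) to 1 (fully open). In form: [{"translation": [x, y, z], "twist": [rx, ry, rz], "fingers": fingers}, ...]. A call has 1 to 5 rows; each row is the pose to reach, as a shift and turn from the pose commanded when the call began, along the tool's axes at that moment; what a row does not reach only later rows make up. The controller multiplies each number of a shift by 75 cm and each number of a turn by 60 degrees. A row lasts 1/8 s, in which the tool goes at most 62.5 mm and 10.7 degrees, less where a joint would pass 70% of its speed; a pose out of reach is approached as far as the arm can. A call with a number of a shift or a turn outside -1 to 1 is refused whole. A call with a gripper value outside its range is refused whole. The fingers move at their own pace and stop on an object; "grip_force" is the grip in N (left out, the last holds). Time passes only in rows, so rows that repeat a pose let the fingers close. It gives the time, the measured TCP pose, the force, the opening and the grip force at its end, in the units of the state.
- get_state(): the state, without advancing time (a new reading comes with each control period).
- read_camera(name): name is "scene" or "top" or "wrist"; returns a dict with "pixels" (480x640x3 uint8, red, green, blue), "K" (3x3 intrinsics, pixels), "R" (3x3) and "t" (3): a world point X has camera coordinates R X + t; the wrist camera has in their place "T_tool_cam" (4x4, takes a point from camera to tool coordinates, whose origin is the TCP and whose axes are the flange's). Camera axes: x right, y down, z forward; pixel columns grow to the right and rows downward; lengths in m; the calibration is good to about 2 mm. A picture is of the moment at which its call begins: read the wrist's pose just before it. There is no depth.
- sign_off(): hands the job in; it is judged then, once.
Trained networks look in a picture, given as the dict that the camera call returned (one of the last four; its "shot" number tells which), for a name from the list of things; names that differ only in an ending like _2 or _b are one class to them, and where a whole thing is asked for, a point or a joint stands for the part that bears it (a point fixed in the world has none). Each returns a list of dicts, best first, with "conf" (0 to 1); they miss things now and then, are a little off and sometimes report something else, mostly with a low value. They report only what shows in the picture. A call takes as long as a camera call.
- recognise(picture, query): "point" ([row, column] in pixels, amid what is visible of it).
The state is a dict: "time": time; "qpos": joint angles; "dq": joint speeds; "joint_efforts": joint torques, N m; "eef_pos": TCP position; "tcp_rot": TCP orientation; "contact_force": force on the tool from outside, world axes, zero at the start; "wrist_torque": the same for the moment, N m; "opening": opening from 0.0 (shut) to 1.0 (fully open); "finger_force": force on a finger pad.
Only numpy, scipy, OpenCV 4.12 (cv2) and the standard library are available. Lean on these libraries where they do the work, as an engineer would, in place of code of your own. Each camera call takes 0.05 s, during which the arm holds its last target. There are 200 camera calls.

## Working session

There is one attempt and no reset: what is moved stays moved. The work goes in short steps, Python scripts to look and compute and a tool call to move; the robot and the scene stay as the last step left them, time stands still between calls to the robot, and variables do not carry over. Pictures are saved under pics/ and viewed, at most 14 in all, crops included, and the job is handed in when it is done.

Besides the shell and the picture viewer there is one more tool, called as a command line: name --argument value ..., lists and objects as JSON in quotes. arm_command: Moves the arm, as the interface text tells. Shifts and turns lie within -1 to 1; 1 stands for 75 cm of shift or 60 degrees of turn. Its arguments: {"type":"object","properties":{"steps":{"type":"array"},"grip_force":{"type":"number"}},"required":["steps"]}

```bash
ls; mkdir -p pics; cat > h.py <<'E'
import numpy as np, cv2, json
from plant import get_state, read_camera, sign_off, recognise
from scipy.spatial.transform import Rotation as Ro
def cam(name):
    s=get_state(); p=read_camera(name)
    if name=="wrist":
        T=np.eye(4); T[:3,:3]=Ro.from_quat(s["tcp_rot"]).as_matrix(); T[:3,3]=s["eef_pos"]
        T=T@np.array(p["T_tool_cam"]); p["Rw"]=T[:3,:3]; p["C"]=T[:3,3]
    else:
        R=np.array(p["R"]); p["Rw"]=R.T; p["C"]=-R.T@np.array(p["t"])
    return p
def save(p,n): cv2.imwrite("pics/"+n,p["pixels"][:,:,::-1])
def ray(p,rc):
    d=p["Rw"]@np.linalg.inv(np.array(p["K"]))@np.array([rc[1],rc[0],1.]); return p["C"],d/np.linalg.norm(d)
def atz(p,rc,z):
    c,d=ray(p,rc); return c+d*(z-c[2])/d[2]
def proj(p,X):
    c=p["Rw"].T@(np.array(X)-p["C"]); u=np.array(p["K"])@c; return u[1]/u[2],u[0]/u[2]
def tri(obs):
    A=np.zeros((3,3));b=np.zeros(3)
    for p,rc in obs:
        c,d=ray(p,rc);M=np.eye(3)-np.outer(d,d);A+=M;b+=M@c
    return np.linalg.solve(A,b)
E
python3 - <<'E'
from h import *
s=get_state(); print({k:np.round(v,3) for k,v in s.items()})
for n in ["top","scene"]:
    p=cam(n); save(p,n+"0.png"); print(n,np.round(p["C"],3),np.round(p["K"],1).tolist())
    for q in ["valve_a","valve_b","bush_a","wash_rack","bench_rack"]+["oil_jug","paste_tin","spanner"]:
        z={"valve_a":.1095,"valve_b":.1095,"bush_a":.104,"wash_rack":.09,"bench_rack":.09}.get(q,.02)
        for r in recognise(p,q)[:9]: print(q,round(r["conf"],2),np.round(r["point"],1),np.round(atz(p,r["point"],z),3))
E
```

```text
pics
{'time': np.float64(0.0), 'qpos': array([ 1.139,  0.287,  1.578,  0.   ,  1.279, -0.15 ]), 'dq': array([ 0.002, -0.001,  0.002, -0.   ,  0.001, -0.   ]), 'joint_efforts': array([-0.0000e+00, -4.0598e+01, -2.9263e+01, -0.0000e+00,  6.0000e-03,
       -0.0000e+00]), 'eef_pos': array([0.187, 0.648, 0.23 ]), 'tcp_rot': array([ 0.14 ,  0.99 , -0.001, -0.   ]), 'contact_force': array([-0.523, -0.943, -0.334]), 'wrist_torque': array([-0.029,  0.038,  0.022]), 'finger_force': np.float64(0.0), 'opening': np.float64(0.998)}
top [0.346 0.002 1.775] [[579.2, 0.0, 320.2], [0.0, 579.2, 236.2], [0.0, 0.0, 1.0]]
valve_a 0.65 [262.1 375.5] [ 0.528 -0.165  0.109]
valve_a 0.48 [246.5 379.4] [ 0.574 -0.176  0.109]
valve_b 0.65 [262.1 375.5] [ 0.528 -0.165  0.109]
valve_b 0.48 [246.5 379.4] [ 0.574 -0.176  0.109]
bush_a 0.6 [249.7 370.6] [ 0.565 -0.151  0.104]
bush_a 0.52 [283.9 371.4] [ 0.465 -0.153  0.104]
bush_a 0.39 [229.7 371.7] [ 0.624 -0.154  0.104]
wash_rack 0.83 [250.  372.5] [ 0.566 -0.158  0.09 ]
wash_rack 0.18 [277.8 479. ] [ 0.488 -0.469  0.09 ]
bench_rack 0.58 [267.  261.2] [0.511 0.16
[... 480 characters left out ...]
  0.109]
valve_b 0.62 [207.6 284.6] [ 0.576 -0.158  0.109]
valve_b 0.62 [192.7 290. ] [ 0.515 -0.186  0.109]
valve_b 0.61 [199.6 291. ] [ 0.537 -0.164  0.109]
valve_b 0.55 [186.7 300.6] [ 0.472 -0.176  0.109]
valve_b 0.4 [219.6 272.9] [ 0.636 -0.154  0.109]
bush_a 0.41 [215.9 282.3] [ 0.604 -0.144  0.104]
bush_a 0.41 [203.3 292.5] [ 0.542 -0.154  0.104]
bush_a 0.39 [192.  299.6] [ 0.489 -0.167  0.104]
wash_rack 0.66 [217.9 285.2] [ 0.595 -0.141  0.09 ]
bench_rack 0.92 [257.4 384. ] [0.543 0.184 0.09 ]
oil_jug 0.78 [329.9 483.7] [0.542 0.511 0.02 ]
oil_jug 0.7 [218.1 283.7] [ 0.55  -0.188  0.02 ]
paste_tin 0.69 [293.4 292.3] [0.764 0.02  0.02 ]
spanner 0.5 [174.4 229.5] [ 0.503 -0.479  0.02 ]
```

```bash
python3 - <<'E'
import cv2
a=cv2.imread("pics/top0.png")[170:310,110:510]; cv2.imwrite("pics/top0c.png",cv2.resize(a,(800,280),interpolation=3))
a=cv2.imread("pics/scene0.png")[150:390,200:520]; cv2.imwrite("pics/scene0c.png",cv2.resize(a,(800,600),interpolation=3))
E
```

```text
(no output)
```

View pics/top0c.png

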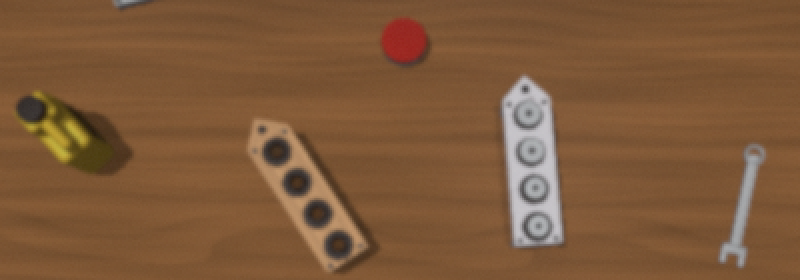

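View pics/scene0c.png

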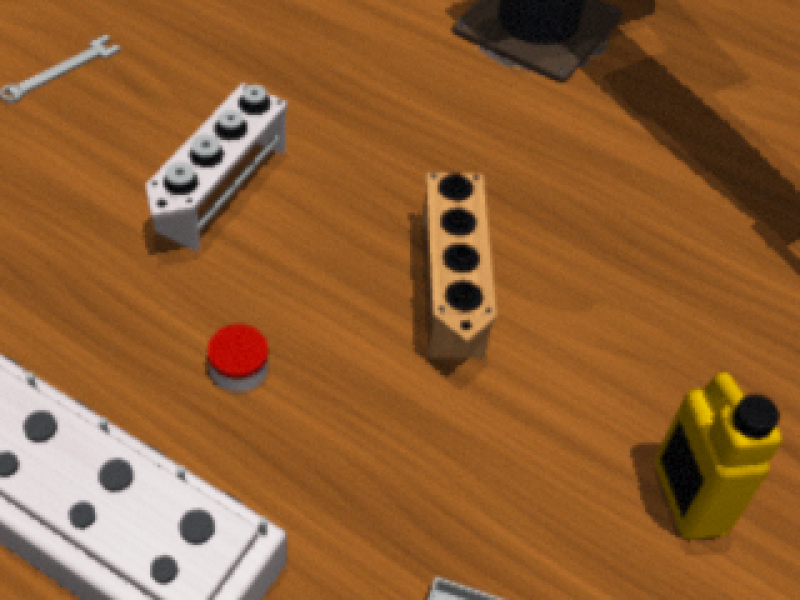

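Top crop: the wash stand's nose is up (+x), with valve heads at full-frame (row, col) ≈ (227,374), (245,375), (264,377), (283,379). The bench rack's nose is up-left, with empty bushes at (245,248), (261,258), (276,269), (292,279). The scene view agrees.

```bash
cat >> h.py <<'E'
def rowfit(P,z=None):
    "P: 4 world points nose first -> centre, unit dir, yaw, resid"
    P=np.array(P)[:,:2]; s=np.array([82.5,27.5,-27.5,-82.5])/1000
    c=P.mean(0); d=(s@(P-c)); yaw=np.arctan2(d[1],d[0]); u=np.array([np.cos(yaw),np.sin(yaw)])
    return c,u,yaw,np.abs(P-(c+np.outer(s,u))).max()
def rel(targets,base=None):
    "targets: list of (xyz, yaw of tool x (rad)) -> numbers for arm_command"
    s=get_state(); p0=np.array(s["eef_pos"]); R0=Ro.from_quat(s["tcp_rot"])
    for xyz,yaw in targets:
        Rt=Ro.from_euler('z',yaw)*Ro.from_euler('x',np.pi)
        t=R0.inv().apply(np.array(xyz)-p0)/.75; w=(R0.inv()*Rt).as_rotvec()/np.radians(60)
        print("t",np.round(t,3).tolist(),"w",np.round(w,3).tolist())
E
python3 - <<'E'
from h import *
pt=cam("top"); ps=cam("scene")
T={"w":[(227,374),(245.5,375.5),(264,377.5),(283,379)],"b":[(245.5,248.5),(261.5,258.5),(276.5,269),(292.5,279)]}
S={"w":[(221.2,272),(210,282.4),(199.2,292),(188.8,301.6)],"b":[(268.4,385.6),(253.2,384.4),(238.8,383.6),(224.8,382.4)]}
for k in "wb":
    X=[tri([(pt,a),(ps,b)]) for a,b in zip(T[k],S[k])]; print(k,np.round(X,3).tolist())
    z=.1085 if k=="w" else .104
    print(rowfit([atz(pt,a,z) for a in T[k]]), rowfit([atz(ps,a,z) for a in S[k]]))
p=cam("wrist"); print(np.round(p["T_tool_cam"],3), np.round(p["K"],1).tolist(), p["C"])
rel([((.545,.155,.26),np.radians(209)),((.55,-.165,.26),np.radians(184))])
E
```

```text
w [[0.633, -0.162, 0.095], [0.578, -0.166, 0.096], [0.524, -0.172, 0.096], [0.468, -0.176, 0.098]]
(array([ 0.54948809, -0.16776736]), array([0.99597853, 0.08959223]), np.float64(0.08971252327263453), np.float64(0.0006498985851964845)) (array([ 0.55985602, -0.160281  ]), array([0.99531156, 0.09672073]), np.float64(0.09687216896473211), np.float64(0.0005076116197162417))
b [[0.573, 0.207, 0.088], [0.527, 0.176, 0.087], [0.483, 0.145, 0.088], [0.437, 0.114, 0.089]]
(array([0.50400079, 0.15823016]), array([0.82425519, 0.56621849]), np.float64(0.6019107922779607), np.float64(0.0013169419697921514)) (array([0.51706478, 0.16639402]), array([0.82240567, 0.56890149]), np.float64(0.6051695133645252), np.float64(0.0008552013039758721))
[[ 0.001 -0.951 -0.308  0.079]
 [ 1.     0.001 -0.002  0.001]
 [ 0.002 -0.308  0.951 -0.142]
 [ 0.     0.     0.     1.   ]] [[427.3, 0.0, 316.3], [0.0, 427.3, 237.3], [0.0, 0.0, 1.0]] [0.11224771 0.67075946 0.37381781]
t [-0.641, -0.499, -0.038] w [-0.0, 0.0, -0.752]
t [-0.766, -0.907, -0.038] w [-0.0, 0.0, -0.336]
```

```bash
python3 - <<'E'
from h import *
rel([((.505,.16,.26),np.pi+.602)])
E
```

```text
t [-0.587, -0.508, -0.038] w [-0.0, 0.0, -0.844]
```

arm_command --steps '[{"translation": [-0.3, -0.25, -0.038], "twist": [0, 0, -0.844], "fingers": 1}, {"translation": [-0.587, -0.508, -0.038], "twist": [0, 0, -0.844], "fingers": 1}, {"translation": [-0.587, -0.508, -0.038], "twist": [0, 0, -0.844], "fingers": 1}, {"translation": [-0.587, -0.508, -0.038], "twist": [0, 0, -0.844], "fingers": 1}, {"translation": [-0.587, -0.508, -0.038], "twist": [0, 0, -0.844], "fingers": 1}]'

```text
time: 1.68
eef_pos: [0.3539, 0.3937, 0.2482]
tcp_rot: [-0.299, 0.954, 0.0, 0.0]
contact_force: [-0.4, -0.3, -0.1]
opening: 1.004
finger_force: 0.0
```

```bash
python3 - <<'E'
from h import *
s=get_state();print(s["time"],s["eef_pos"])
rel([((.505,.16,.26),np.pi+.602)])
E
```

```text
1.675 [0.35394287 0.39370422 0.24824133]
t [0.012, -0.371, -0.016] w [-0.0, 0.001, 0.004]
```

arm_command --steps '[{"translation": [0.012, -0.371, 0.016], "twist": [0, 0, 0], "fingers": 1}, {"translation": [0.012, -0.371, -0.016], "twist": [0, 0, 0], "fingers": 1}, {"translation": [0.012, -0.371, -0.016], "twist": [0, 0, 0], "fingers": 1}, {"translation": [0.012, -0.371, -0.016], "twist": [0, 0, 0], "fingers": 1}, {"translation": [0.012, -0.371, -0.016], "twist": [0, 0, 0], "fingers": 1}]'

```text
time: 2.3
eef_pos: [0.5044, 0.1578, 0.2605]
tcp_rot: [-0.294, 0.956, -0.0, 0.001]
contact_force: [-0.4, -0.5, -0.3]
opening: 0.998
finger_force: 0.0
```

```bash
python3 - <<'E'
from h import *
s=get_state();print(s["time"],s["eef_pos"],abs(s["dq"]).max())
p=cam("wrist"); save(p,"wb1.png")
for q in ["bush_a","bench_rack"]:
    for r in recognise(p,q)[:8]: print(q,round(r["conf"],2),np.round(r["point"],1),np.round(atz(p,r["point"],.104),4))
rel([((.55,-.167,.26),np.pi+.092)])
E
```

```text
2.3 [0.50443817 0.15781761 0.26048979] 0.390297866459252
bench_rack 0.87 [199.5 321. ] [0.4942 0.1545 0.104 ]
t [0.194, -0.395, -0.0] w [0.0, 0.0, 0.483]
```

View pics/wb1.png

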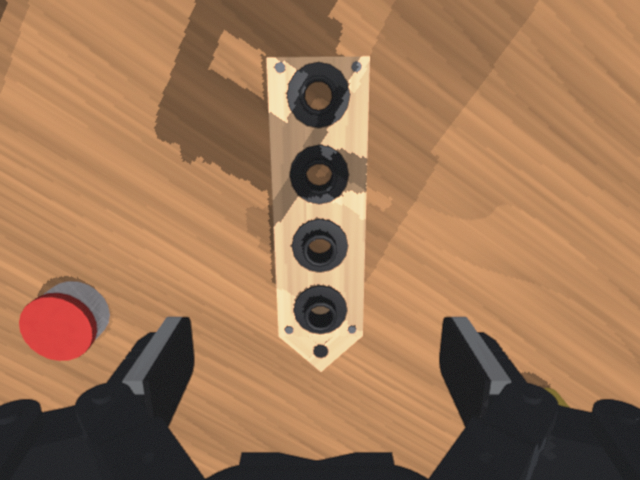

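The bench rack shows four empty bushes, bore tops near (95,318), (173,320), (246,320), (311,320), nose at the bottom (362,321). The arm was still settling, so I'll take a steady shot and fit the bushes by code.

```bash
cat >> h.py <<'E'
from scipy.optimize import least_squares
def darkblobs(p,amin=800,thr=75):
    g=cv2.cvtColor(p["pixels"],cv2.COLOR_RGB2GRAY)
    n,l,st,ce=cv2.connectedComponentsWithStats((g<thr).astype(np.uint8))
    return [(st[i].tolist(),ce[i][::-1]) for i in range(1,n) if st[i][4]>amin and st[i][1]+st[i][3]<420]
def rackfit(p,rc,z0=.104,c0=(.5,0,0),fixz=False):
    s=np.array([82.5,27.5,-27.5,-82.5])/1000
    def f(v):
        z=z0 if fixz else v[3]
        return np.concatenate([np.array(proj(p,[v[0]+k*np.cos(v[2]),v[1]+k*np.sin(v[2]),z]))-r for k,r in zip(s,rc)])
    r=least_squares(f,list(c0)+([] if fixz else [z0])); return np.round(r.x,4),np.abs(r.fun).max().round(2)
E
python3 - <<'E'
from h import *
p=cam("wrist"); save(p,"wb2.png"); s=get_state(); print(s["time"],s["eef_pos"],np.abs(s["dq"]).max())
for b in darkblobs(p): print(b)
a=p["pixels"][50:350,240:400,::-1]; b=np.hstack([cv2.resize(a[:150],(640,600),interpolation=2)[:, :]]); 
c=cv2.rotate(a,cv2.ROTATE_90_COUNTERCLOCKWISE); cv2.imwrite("pics/wb2c.png",cv2.resize(c,(800,427),interpolation=2))
E
```

```text
2.5 [0.50290866 0.16039715 0.25981951] 0.03185948901167747
([291, 62, 55, 66, 2091], array([ 95.02486848, 318.53754185]))
([287, 144, 59, 56, 2120], array([173.34528302, 315.14764151]))
([289, 219, 55, 53, 1762], array([247.4199773 , 314.88024972]))
([292, 286, 52, 47, 1823], array([308.96653867, 317.13329676]))
```

View pics/wb2c.png

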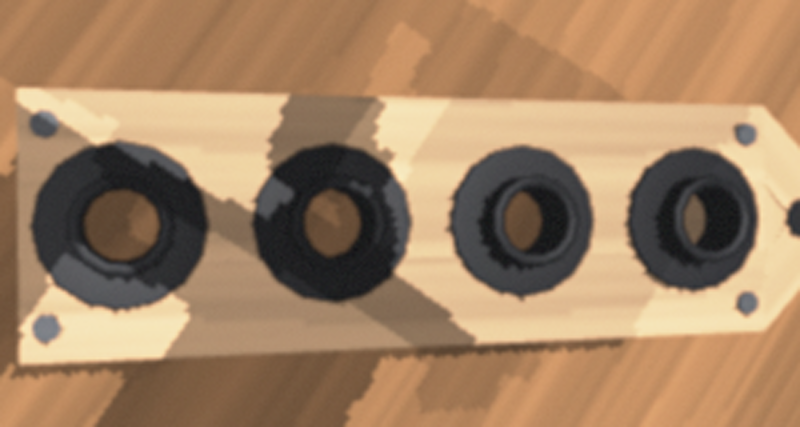

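```bash
python3 - <<'E'
from h import *
p=cam("wrist"); s=get_state(); print(s["eef_pos"],s["tcp_rot"])
# nose first
x=[692.5,522,332,120]; y=[219,221.5,222.5,225]
rc=[(50+a/2.667-.3,399.5-b/2.667) for a,b in zip(x,y)]
print(rc); print(rackfit(p,rc,.093,(.503,.16,.6)),rackfit(p,rc,.093,(.503,.16,.6),True))
tops=[(50+712/2.667-.3,399.5-219/2.667),(50+535/2.667-.3,399.5-220/2.667)]
for t in tops: print(atz(p,t,.104))
rel([((.55,-.167,.26),np.pi+.092)])
E
```

```text
[0.50253882 0.16099092 0.25972373] [-2.95738422e-01  9.55268906e-01  2.72322040e-04 -1.70441276e-04]
[(309.35504311961006, 317.3852643419573), (245.42553430821147, 316.44788151481066), (174.18443944506936, 316.072928383952), (94.69437570303712, 315.13554555680537)]
(array([0.5037, 0.1608, 0.6094, 0.0907]), np.float64(0.2)) (array([0.5033, 0.1605, 0.6094]), np.float64(0.95))
[0.5707439  0.20764778 0.104     ]
[0.52559644 0.17639161 0.104     ]
t [0.195, -0.397, -0.001] w [0.001, -0.0, 0.486]
```

Bench rack: flange height fits 91 mm (93 in the text), centre (0.5035, 0.1606), yaw 0.609. Next the wash stand.

arm_command --steps '[{"translation": [0.195, -0.397, 0], "twist": [0, 0, 0.486], "fingers": 1}, {"translation": [0.195, -0.397, 0], "twist": [0, 0, 0.486], "fingers": 1}, {"translation": [0.195, -0.397, 0], "twist": [0, 0, 0.486], "fingers": 1}, {"translation": [0.195, -0.397, 0], "twist": [0, 0, 0.486], "fingers": 1}, {"translation": [0.195, -0.397, 0], "twist": [0, 0, 0.486], "fingers": 1}]'

```text
time: 3.18
eef_pos: [0.5479, -0.1488, 0.26]
tcp_rot: [-0.047, 0.999, 0.0, 0.0]
contact_force: [1.3, -0.7, 0.9]
opening: 1.0
finger_force: 0.0
```

```bash
python3 - <<'E'
from h import *
s=get_state();print(s["time"],s["eef_pos"],np.abs(s["dq"]).max())
rel([((.55,-.167,.26),np.pi+.092)])
E
```

```text
3.175 [ 0.54791047 -0.14884859  0.25999728] 0.7790803420489385
t [-0.001, -0.024, -0.0] w [0.0, 0.001, 0.002]
```

arm_command --steps '[{"translation": [0, -0.015, 0], "twist": [0, 0, 0], "fingers": 1}, {"translation": [0, -0.015, 0], "twist": [0, 0, 0], "fingers": 1}, {"translation": [0, -0.015, 0], "twist": [0, 0, 0], "fingers": 1}]'

```text
time: 3.55
eef_pos: [0.5487, -0.1578, 0.2598]
tcp_rot: [-0.047, 0.999, 0.0, -0.0]
contact_force: [1.1, 0.0, 0.6]
opening: 0.998
finger_force: 0.0
```

```bash
python3 - <<'E'
from h import *
s=get_state();print(s["time"],s["eef_pos"],np.abs(s["dq"]).max())
p=cam("wrist"); save(p,"ww1.png")
for q in ["valve_a","bush_a"]:
    for r in recognise(p,q)[:8]: print(q,round(r["conf"],2),np.round(r["point"],1),np.round(atz(p,r["point"],.1095),4))
a=p["pixels"][50:350,240:400,::-1]
c=cv2.rotate(a,cv2.ROTATE_90_COUNTERCLOCKWISE); cv2.imwrite("pics/ww1c.png",cv2.resize(c,(800,427),interpolation=2))
E
```

```text
3.55 [ 0.54873332 -0.15778305  0.25978164] 0.005370638262081298
valve_a 0.76 [318.7 303.9] [ 0.6309 -0.1596  0.1095]
valve_a 0.73 [175.5 301.7] [ 0.5211 -0.1705  0.1095]
valve_a 0.59 [254.2 301. ] [ 0.5786 -0.1662  0.1095]
valve_a 0.58 [ 92.8 302. ] [ 0.4674 -0.1748  0.1095]
bush_a 0.76 [ 89.6 321.2] [ 0.4643 -0.1626  0.1095]
bush_a 0.72 [228.9 305.3] [ 0.5591 -0.1647  0.1095]
bush_a 0.69 [156.1 307.1] [ 0.5076 -0.168   0.1095]
bush_a 0.57 [297.1 303.6] [ 0.6127 -0.1614  0.1095]
```

View pics/ww1c.png

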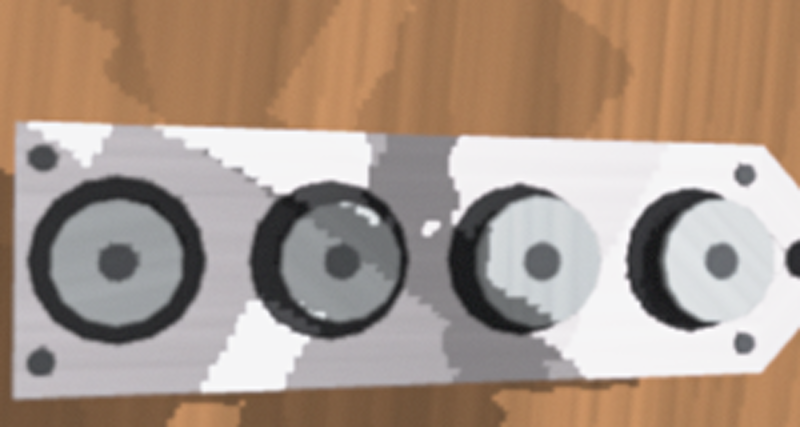

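```bash
python3 - <<'E'
from h import *
p=cam("wrist"); s=get_state(); print(s["eef_pos"],s["tcp_rot"])
x=[722,542,342,117]; y=[261,261,262,262]
rc=[(50+a/2.667-.3,399.5-b/2.667) for a,b in zip(x,y)]
print(rackfit(p,rc,.1095,(.55,-.16,.09)),rackfit(p,rc,.1095,(.55,-.16,.09),True))
for r in rc: print(atz(p,r,.1095))
pt=cam("top"); T=[(227,374),(245.5,375.5),(264,377.5),(283,379)]
for r,t in zip(rc,T): print("tri",tri([(p,r),(pt,t)]).round(4))
E
```

```text
[ 0.54883598 -0.15853199  0.26000153] [-4.66825368e-02  9.98909769e-01  2.13276722e-05  1.16093086e-04]
(array([ 0.5503, -0.1688,  0.0856,  0.11  ]), np.float64(0.12)) (array([ 0.5504, -0.1688,  0.0856]), np.float64(0.21))
[ 0.63276674 -0.16173019  0.1095    ]
[ 0.57778737 -0.16634862  0.1095    ]
[ 0.5230183  -0.17120883  0.1095    ]
[ 0.46806963 -0.17580977  0.1095    ]
tri [ 0.6305 -0.1609  0.1131]
tri [ 0.5765 -0.1655  0.112 ]
tri [ 0.523 -0.171  0.108]
tri [ 0.4682 -0.1759  0.101 ]
```

Valve head tops fit z = 0.110. Wash stand centre is (0.5504, -0.1688), yaw 0.0856. I'll start with the nose valve.

```bash
cat >> h.py <<'E'
K=[.0825,.0275,-.0275,-.0825]
W=[(.5504+k*np.cos(.0856),-.1688+k*np.sin(.0856)) for k in K]; B=[(.5035+k*np.cos(.6094),.1606+k*np.sin(.6094)) for k in K]
YW=np.pi+.0856; YB=np.pi+.6094
def P(t,z): return ((t[0],t[1],z),YW if t in W else YB)
E
python3 - <<'E'
from h import *
print(np.round(W,4),np.round(B,4)); rel([P(W[0],.2),P(W[0],.14),P(W[0],.0955)])
E
```

```text
[[ 0.6326 -0.1617]
 [ 0.5778 -0.1664]
 [ 0.523  -0.1712]
 [ 0.4682 -0.1759]] [[0.5711 0.2078]
 [0.526  0.1763]
 [0.481  0.1449]
 [0.4359 0.1134]]
t [-0.111, -0.014, 0.08] w [-0.0, 0.0, 0.007]
t [-0.111, -0.014, 0.16] w [-0.0, 0.0, 0.007]
t [-0.111, -0.014, 0.219] w [-0.0, 0.0, 0.007]
```

arm_command --steps '[{"translation": [-0.08, -0.012, 0.02], "twist": [0, 0, 0.007], "fingers": 0.41}, {"translation": [-0.111, -0.014, 0.08], "twist": [0, 0, 0.007], "fingers": 0.41}, {"translation": [-0.111, -0.014, 0.16], "twist": [0, 0, 0.007], "fingers": 0.41}, {"translation": [-0.111, -0.014, 0.16], "twist": [0, 0, 0.007], "fingers": 0.41}, {"translation": [-0.111, -0.014, 0.16], "twist": [0, 0, 0.007], "fingers": 0.41}]'

```text
time: 4.42
eef_pos: [0.6336, -0.163, 0.1421]
tcp_rot: [-0.042, 0.999, -0.001, 0.001]
contact_force: [-0.1, -0.8, 0.3]
opening: 0.705
finger_force: 0.0
```

```bash
python3 - <<'E'
from h import *
s=get_state();print(s["time"],s["eef_pos"],np.abs(s["dq"]).max()); rel([P(W[0],.0955)])
p=cam("wrist"); save(p,"g1.png")
E
```

```text
4.425 [ 0.63358869 -0.16301743  0.14208112] 0.03635951654846159
t [0.001, 0.002, 0.062] w [-0.001, 0.002, -0.001]
```

View pics/g1.png

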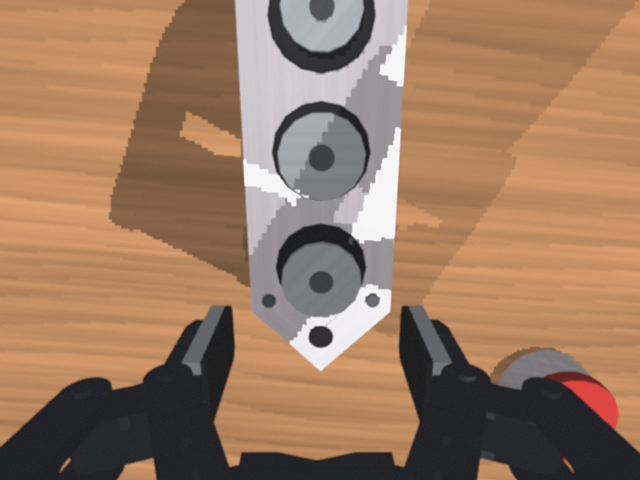

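The valve head is centred between the open fingers (dot at (282,321)), so I'll descend and close.

arm_command --steps '[{"translation": [0, 0.001, 0.045], "twist": [0, 0, 0], "fingers": 0.41}, {"translation": [0, 0.001, 0.061], "twist": [0, 0, 0], "fingers": 0.41}, {"translation": [0, 0.001, 0.061], "twist": [0, 0, 0], "fingers": 0.41}, {"translation": [0, 0.001, 0.061], "twist": [0, 0, 0], "fingers": -0.5}, {"translation": [0, 0.001, 0.061], "twist": [0, 0, 0], "fingers": -0.5}]' --grip_force 40

```text
time: 5.1
eef_pos: [0.6338, -0.1626, 0.0964]
tcp_rot: [-0.042, 0.999, -0.001, 0.001]
contact_force: [-0.7, 0.3, 3.5]
opening: 0.385
finger_force: 39.3
```

arm_command --steps '[{"translation": [0, 0, 0], "twist": [0, 0, 0], "fingers": -0.5}, {"translation": [0, 0, 0], "twist": [0, 0, 0], "fingers": -0.5}]'

```text
time: 5.35
eef_pos: [0.6338, -0.1626, 0.0964]
tcp_rot: [-0.042, 0.999, -0.001, 0.001]
contact_force: [-1.4, -0.7, 5.9]
opening: 0.385
finger_force: 39.4
```

arm_command --steps '[{"translation": [0, 0, -0.04], "twist": [0, 0, 0], "fingers": -0.5}, {"translation": [0, 0, -0.09], "twist": [0, 0, 0], "fingers": -0.5}, {"translation": [0, 0, -0.14], "twist": [0, 0, 0], "fingers": -0.5}, {"translation": [0, 0, -0.18], "twist": [0, 0, 0], "fingers": -0.5}, {"translation": [0, 0, -0.18], "twist": [0, 0, 0], "fingers": -0.5}]'

```text
time: 5.98
eef_pos: [0.6341, -0.1626, 0.2325]
tcp_rot: [-0.042, 0.999, -0.001, 0.003]
contact_force: [-0.4, 0.6, -1.4]
opening: 0.384
finger_force: 39.9
```

```bash
python3 - <<'E'
from h import *
s=get_state();print(s["time"],s["eef_pos"],s["opening"]); rel([P(B[0],.232)])
p=cam("wrist"); save(p,"g2.png")
E
```

```text
5.975 [ 0.63406399 -0.16264835  0.23253293] 0.38376823657234826
t [0.042, 0.499, -0.001] w [-0.004, 0.005, -0.502]
```

View pics/g2.png

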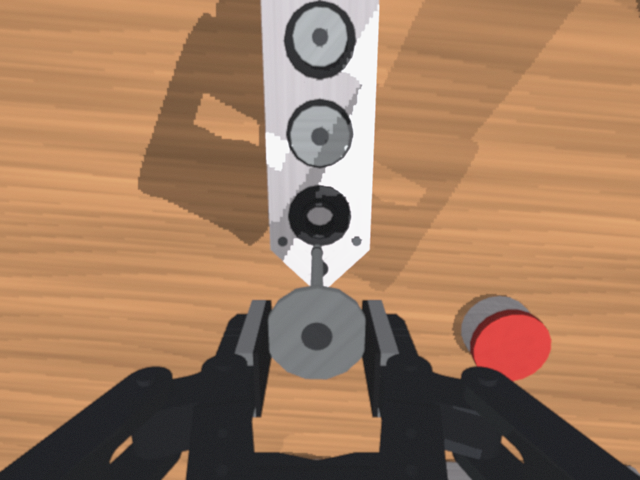

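The valve is held between the pads (dot at (336,317)), with the stem tip showing near (248,317) and its bush empty. I'll check the tilt and carry it over.

```bash
python3 - <<'E'
from h import *
p=cam("wrist"); 
h=atz(p,(336,317),.2325+.0131); print("head",h.round(4)); print("upright tip at",np.round(proj(p,h-[0,0,.09]),1))
print("tip",atz(p,(250,317),h[2]-.09).round(4)); rel([P(B[0],.232)])
E
```

```text
head [ 0.6301 -0.162   0.2456]
upright tip at [247.4 317.2]
tip [ 0.6316 -0.162   0.1556]
t [0.04, 0.498, -0.005] w [0.001, -0.001, -0.502]
```

arm_command --steps '[{"translation": [0.01, 0.075, 0], "twist": [0, 0, -0.1], "fingers": -0.5}, {"translation": [0.018, 0.155, 0], "twist": [0, 0, -0.25], "fingers": -0.5}, {"translation": [0.025, 0.235, 0], "twist": [0, 0, -0.4], "fingers": -0.5}, {"translation": [0.03, 0.315, 0], "twist": [0, 0, -0.502], "fingers": -0.5}, {"translation": [0.036, 0.39, 0], "twist": [0, 0, -0.502], "fingers": -0.5}]'

```text
time: 6.7
eef_pos: [0.5792, 0.129, 0.226]
tcp_rot: [-0.301, 0.954, 0.001, -0.002]
contact_force: [1.0, 0.9, -0.9]
opening: 0.386
finger_force: 40.0
```

```bash
python3 - <<'E'
from h import *
s=get_state();print(s["time"],s["eef_pos"],s["opening"]); rel([P(B[0],.232)])
E
```

```text
6.7 [0.57920915 0.12900267 0.22604078] 0.38613282382822023
t [-0.051, 0.092, -0.008] w [0.002, -0.004, 0.001]
```

arm_command --steps '[{"translation": [-0.03, 0.06, 0], "twist": [0, 0, 0], "fingers": -0.5}, {"translation": [-0.051, 0.092, 0], "twist": [0, 0, 0], "fingers": -0.5}, {"translation": [-0.051, 0.092, 0.035], "twist": [0, 0, 0], "fingers": -0.5}, {"translation": [-0.051, 0.092, 0.035], "twist": [0, 0, 0], "fingers": -0.5}, {"translation": [-0.051, 0.092, 0.035], "twist": [0, 0, 0], "fingers": -0.5}]'

```text
time: 7.32
eef_pos: [0.5725, 0.2052, 0.2018]
tcp_rot: [-0.3, 0.954, 0.0, -0.001]
contact_force: [-0.2, 0.6, 0.0]
opening: 0.382
finger_force: 40.0
```

```bash
python3 - <<'E'
from h import *
s=get_state();print(s["time"],s["eef_pos"],s["opening"]); rel([P(B[0],.13),P(B[0],.097)])
p=cam("wrist"); save(p,"g3.png")
E
```

```text
7.325 [0.57253285 0.20520174 0.20180965] 0.382452267973662
t [-0.001, 0.004, 0.096] w [0.001, -0.002, -0.0]
t [-0.001, 0.004, 0.14] w [0.001, -0.002, -0.0]
```

View pics/g3.png

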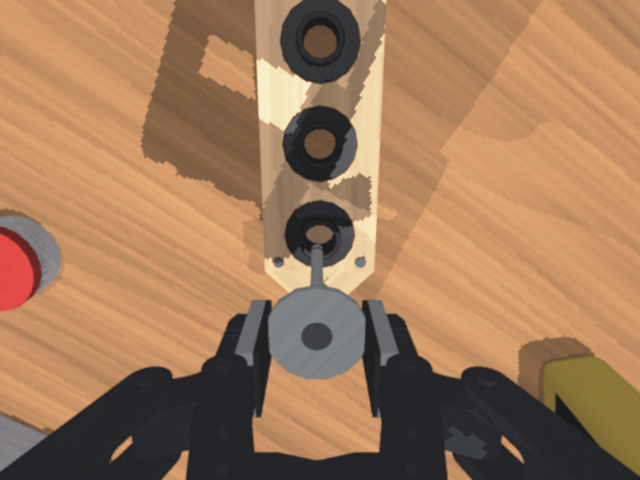

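Aligned: the stem tip at (250,317) is heading into the nose bush at (234,320), needing about +2–3 mm in tool y.

arm_command --steps '[{"translation": [0, 0.004, 0.03], "twist": [0, 0, 0], "fingers": -0.5}, {"translation": [0, 0.004, 0.075], "twist": [0, 0, 0], "fingers": -0.5}, {"translation": [0, 0.004, 0.115], "twist": [0, 0, 0], "fingers": -0.5}, {"translation": [0, 0.004, 0.138], "twist": [0, 0, 0], "fingers": -0.5}, {"translation": [0, 0.004, 0.138], "twist": [0, 0, 0], "fingers": -0.5}]'

```text
time: 8.0
eef_pos: [0.5711, 0.2077, 0.0988]
tcp_rot: [-0.3, 0.954, 0.0, -0.001]
contact_force: [0.8, -0.1, 0.1]
opening: 0.389
finger_force: 40.1
```

arm_command --steps '[{"translation": [0, 0, 0], "twist": [0, 0, 0], "fingers": 0.4}, {"translation": [0, 0, 0], "twist": [0, 0, 0], "fingers": 0.4}, {"translation": [0, 0, -0.03], "twist": [0, 0, 0], "fingers": 0.4}, {"translation": [0, 0, -0.1], "twist": [0, 0, 0], "fingers": 0.4}, {"translation": [0, 0, -0.1], "twist": [0, 0, 0], "fingers": 0.4}]'

```text
time: 8.62
eef_pos: [0.575, 0.2089, 0.1815]
tcp_rot: [-0.3, 0.954, -0.001, 0.006]
contact_force: [0.8, 0.9, 0.4]
opening: 0.7
finger_force: 0.0
```

```bash
python3 - <<'E'
from h import *
s=get_state();print(s["time"],s["eef_pos"],s["opening"]); rel([P(W[1],.18)])
p=cam("wrist"); save(p,"g4.png"); print("expect head",np.round(proj(p,[*B[0],.1095]),1),"bush2",np.round(proj(p,[*B[1],.104]),1))
E
```

```text
8.625 [0.57496559 0.20890155 0.18150032] 0.700103453021028
t [0.284, -0.412, 0.001] w [-0.002, 0.012, 0.501]
expect head [245.9 319.7] bush2 [138.9 320.1]
```

View pics/g4.png

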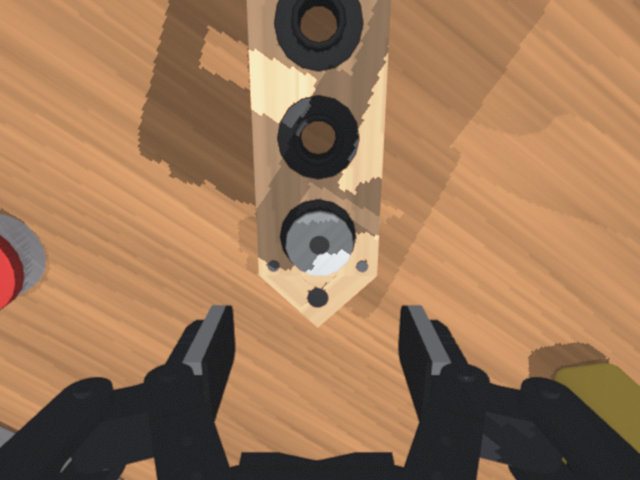

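Seated: the head dot is at (245,319) and was expected at (246,320). Back for the second valve.

arm_command --steps '[{"translation": [0.045, -0.066, 0], "twist": [0, 0.012, 0.1], "fingers": 0.41}, {"translation": [0.092, -0.134, 0], "twist": [0, 0.012, 0.25], "fingers": 0.41}, {"translation": [0.138, -0.2, 0], "twist": [0, 0.012, 0.4], "fingers": 0.41}, {"translation": [0.184, -0.267, 0], "twist": [0, 0.012, 0.501], "fingers": 0.41}, {"translation": [0.23, -0.334, 0], "twist": [0, 0.012, 0.501], "fingers": 0.41}]'

```text
time: 9.3
eef_pos: [0.5724, -0.0977, 0.1733]
tcp_rot: [-0.042, 0.999, -0.002, -0.007]
contact_force: [1.1, 0.1, -0.0]
opening: 0.711
finger_force: 0.0
```

```bash
python3 - <<'E'
from h import *
s=get_state();print(s["time"],s["eef_pos"],s["opening"]); rel([P(W[1],.18),P(W[1],.14)])
E
```

```text
9.3 [ 0.57235286 -0.09767052  0.17329424] 0.7113962994006464
t [0.001, -0.092, -0.009] w [-0.002, -0.013, -0.001]
t [-0.0, -0.092, 0.045] w [-0.002, -0.013, -0.001]
```

arm_command --steps '[{"translation": [0, -0.06, 0], "twist": [0, -0.008, 0], "fingers": 0.41}, {"translation": [0, -0.091, 0], "twist": [0, -0.008, 0], "fingers": 0.41}, {"translation": [0, -0.091, 0.045], "twist": [0, -0.008, 0], "fingers": 0.41}, {"translation": [0, -0.091, 0.045], "twist": [0, -0.008, 0], "fingers": 0.41}, {"translation": [0, -0.091, 0.045], "twist": [0, -0.008, 0], "fingers": 0.41}]'

```text
time: 9.93
eef_pos: [0.5788, -0.1634, 0.1411]
tcp_rot: [-0.043, 0.999, -0.002, -0.002]
contact_force: [0.0, -0.1, -0.2]
opening: 0.703
finger_force: 0.0
```

```bash
python3 - <<'E'
from h import *
s=get_state();print(s["time"],s["eef_pos"],s["opening"]); rel([P(W[1],.0955)])
E
```

```text
9.925 [ 0.57883044 -0.16338698  0.14106004] 0.703413250971984
t [0.001, -0.004, 0.061] w [-0.003, -0.004, 0.001]
```

Descend, close, hold and lift in one batch, with a reading after.

arm_command --steps '[{"translation": [0.001, -0.004, 0.045], "twist": [0, -0.003, 0], "fingers": 0.41}, {"translation": [0.001, -0.004, 0.061], "twist": [0, -0.003, 0], "fingers": 0.41}, {"translation": [0.001, -0.004, 0.061], "twist": [0, -0.003, 0], "fingers": 0.41}, {"translation": [0.001, -0.004, 0.061], "twist": [0, -0.003, 0], "fingers": -0.5}, {"translation": [0.001, -0.004, 0.061], "twist": [0, -0.003, 0], "fingers": -0.5}]' --grip_force 40

```text
time: 10.55
eef_pos: [0.5792, -0.1677, 0.0971]
tcp_rot: [-0.043, 0.999, -0.002, 0.001]
contact_force: [-0.1, -0.1, 3.7]
opening: 0.388
finger_force: 39.4
```

arm_command --steps '[{"translation": [0, 0, 0], "twist": [0, 0, 0], "fingers": -0.5}, {"translation": [0, 0, 0], "twist": [0, 0, 0], "fingers": -0.5}]'

```text
time: 10.8
eef_pos: [0.5792, -0.1678, 0.097]
tcp_rot: [-0.043, 0.999, -0.002, 0.001]
contact_force: [-0.4, 1.5, 6.1]
opening: 0.384
finger_force: 39.5
```

arm_command --steps '[{"translation": [0, 0, -0.04], "twist": [0, 0, 0], "fingers": -0.5}, {"translation": [0, 0, -0.09], "twist": [0, 0, 0], "fingers": -0.5}, {"translation": [0, 0, -0.14], "twist": [0, 0, 0], "fingers": -0.5}, {"translation": [0, 0, -0.18], "twist": [0, 0, 0], "fingers": -0.5}, {"translation": [0, 0, -0.18], "twist": [0, 0, 0], "fingers": -0.5}]'

```text
time: 11.42
eef_pos: [0.5794, -0.1677, 0.2331]
tcp_rot: [-0.043, 0.999, -0.003, 0.003]
contact_force: [-0.1, -0.3, -0.6]
opening: 0.387
finger_force: 40.0
```

```bash
python3 - <<'E'
from h import *
s=get_state();print(s["time"],s["eef_pos"],s["opening"]); rel([P(B[1],.23)])
E
```

```text
11.425 [ 0.5794209  -0.16766978  0.23306844] 0.386791270246448
t [0.032, 0.463, 0.001] w [-0.007, 0.003, -0.501]
```

arm_command --steps '[{"translation": [0.006, 0.075, 0], "twist": [-0.005, 0, -0.1], "fingers": -0.5}, {"translation": [0.011, 0.155, 0], "twist": [-0.005, 0, -0.25], "fingers": -0.5}, {"translation": [0.016, 0.235, 0], "twist": [-0.005, 0, -0.4], "fingers": -0.5}, {"translation": [0.022, 0.315, 0], "twist": [-0.005, 0, -0.501], "fingers": -0.5}, {"translation": [0.027, 0.39, 0], "twist": [-0.005, 0, -0.501], "fingers": -0.5}]'

```text
time: 12.05
eef_pos: [0.5313, 0.1245, 0.2265]
tcp_rot: [-0.3, 0.954, 0.002, -0.002]
contact_force: [-0.3, 0.2, -0.8]
opening: 0.388
finger_force: 40.1
```

```bash
python3 - <<'E'
from h import *
s=get_state();print(s["time"],s["eef_pos"],s["opening"]); rel([P(B[1],.23),P(B[1],.2)])
E
```

```text
12.05 [0.531273   0.12453071 0.2265296 ] 0.38816000659813
t [-0.034, 0.061, -0.004] w [0.004, -0.003, 0.001]
t [-0.034, 0.06, 0.036] w [0.004, -0.003, 0.001]
```

arm_command --steps '[{"translation": [-0.02, 0.04, 0], "twist": [0.003, 0, 0], "fingers": -0.5}, {"translation": [-0.034, 0.061, 0], "twist": [0.003, 0, 0], "fingers": -0.5}, {"translation": [-0.034, 0.061, 0.035], "twist": [0.003, 0, 0], "fingers": -0.5}, {"translation": [-0.034, 0.061, 0.035], "twist": [0.003, 0, 0], "fingers": -0.5}, {"translation": [-0.034, 0.061, 0.035], "twist": [0.003, 0, 0], "fingers": -0.5}]'

```text
time: 12.68
eef_pos: [0.5279, 0.1742, 0.2028]
tcp_rot: [-0.3, 0.954, -0.0, -0.001]
contact_force: [-0.8, -0.3, -0.6]
opening: 0.387
finger_force: 40.1
```

```bash
python3 - <<'E'
from h import *
s=get_state();print(s["time"],s["eef_pos"],s["opening"]); rel([P(B[1],.0975)])
E
```

```text
12.675 [0.52789645 0.17423142 0.20284336] 0.38705555804432196
t [0.0, 0.004, 0.14] w [-0.001, -0.001, -0.001]
```

arm_command --steps '[{"translation": [0, 0.004, 0.03], "twist": [0, 0, 0], "fingers": -0.5}, {"translation": [0, 0.004, 0.075], "twist": [0, 0, 0], "fingers": -0.5}, {"translation": [0, 0.004, 0.115], "twist": [0, 0, 0], "fingers": -0.5}, {"translation": [0, 0.004, 0.139], "twist": [0, 0, 0], "fingers": -0.5}, {"translation": [0, 0.004, 0.139], "twist": [0, 0, 0], "fingers": -0.5}]'

```text
time: 13.3
eef_pos: [0.5261, 0.1769, 0.0986]
tcp_rot: [-0.3, 0.954, -0.0, -0.001]
contact_force: [0.4, 0.0, -0.2]
opening: 0.383
finger_force: 40.4
```

arm_command --steps '[{"translation": [0, 0, 0], "twist": [0, 0, 0], "fingers": 0.4}, {"translation": [0, 0, 0], "twist": [0, 0, 0], "fingers": 0.4}, {"translation": [0, 0, -0.03], "twist": [0, 0, 0], "fingers": 0.4}, {"translation": [0, 0, -0.1], "twist": [0, 0, 0], "fingers": 0.4}, {"translation": [0, 0, -0.1], "twist": [0, 0, 0], "fingers": 0.4}]'

```text
time: 13.92
eef_pos: [0.5295, 0.178, 0.1802]
tcp_rot: [-0.3, 0.954, -0.001, 0.006]
contact_force: [0.2, 0.5, -0.3]
opening: 0.703
finger_force: 0.0
```

```bash
python3 - <<'E'
from h import *
s=get_state();print(s["time"],s["eef_pos"],s["opening"]); rel([P(W[2],.18)])
p=cam("wrist"); save(p,"g5.png"); print("expect heads",np.round(proj(p,[*B[0],.1095]),1),np.round(proj(p,[*B[1],.1095]),1))
E
```

```text
13.925 [0.5295458  0.17796835 0.18020547] 0.7029656027911045
t [0.274, -0.377, -0.0] w [-0.003, 0.011, 0.501]
expect heads [337.9 318.3] [246.8 318.6]
```

View pics/g5.png

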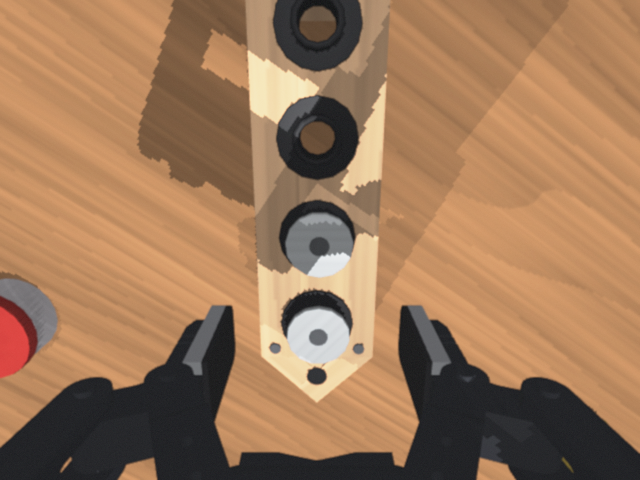

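Both heads sit where expected, at (246,318) and (338,318). On to the third valve.

arm_command --steps '[{"translation": [0.048, -0.066, 0], "twist": [0, 0.008, 0.1], "fingers": 0.41}, {"translation": [0.096, -0.132, 0], "twist": [0, 0.008, 0.25], "fingers": 0.41}, {"translation": [0.144, -0.198, 0], "twist": [0, 0.008, 0.4], "fingers": 0.41}, {"translation": [0.192, -0.264, 0], "twist": [0, 0.008, 0.501], "fingers": 0.41}, {"translation": [0.24, -0.33, 0], "twist": [0, 0.008, 0.501], "fingers": 0.41}]'

```text
time: 14.6
eef_pos: [0.5191, -0.1302, 0.173]
tcp_rot: [-0.042, 0.999, -0.001, -0.005]
contact_force: [-0.1, 0.0, -1.6]
opening: 0.71
finger_force: 0.0
```

```bash
python3 - <<'E'
from h import *
s=get_state();print(s["time"],s["eef_pos"],s["opening"]); rel([P(W[2],.18),P(W[2],.14)])
E
```

```text
14.6 [ 0.51909271 -0.13021255  0.1729547 ] 0.710086090230238
t [-0.0, -0.055, -0.009] w [-0.002, -0.009, -0.001]
t [-0.001, -0.055, 0.044] w [-0.002, -0.009, -0.001]
```

arm_command --steps '[{"translation": [0, -0.035, 0], "twist": [0, -0.006, 0], "fingers": 0.41}, {"translation": [0, -0.055, 0], "twist": [0, -0.006, 0], "fingers": 0.41}, {"translation": [0, -0.055, 0.045], "twist": [0, -0.006, 0], "fingers": 0.41}, {"translation": [0, -0.055, 0.045], "twist": [0, -0.006, 0], "fingers": 0.41}, {"translation": [0, -0.055, 0.045], "twist": [0, -0.006, 0], "fingers": 0.41}]'

```text
time: 15.22
eef_pos: [0.5235, -0.1692, 0.1407]
tcp_rot: [-0.043, 0.999, -0.001, -0.001]
contact_force: [0.7, 0.5, 0.3]
opening: 0.706
finger_force: 0.0
```

```bash
python3 - <<'E'
from h import *
s=get_state();print(s["time"],s["eef_pos"],s["opening"]); rel([P(W[2],.0955)])
E
```

```text
15.225 [ 0.52354269 -0.16921247  0.14070675] 0.705699987576141
t [0.001, -0.002, 0.06] w [-0.003, -0.002, 0.001]
```

arm_command --steps '[{"translation": [0.001, -0.002, 0.045], "twist": [0, 0, 0], "fingers": 0.41}, {"translation": [0.001, -0.002, 0.061], "twist": [0, 0, 0], "fingers": 0.41}, {"translation": [0.001, -0.002, 0.061], "twist": [0, 0, 0], "fingers": 0.41}, {"translation": [0.001, -0.002, 0.061], "twist": [0, 0, 0], "fingers": -0.5}, {"translation": [0.001, -0.002, 0.061], "twist": [0, 0, 0], "fingers": -0.5}]' --grip_force 40

```text
time: 15.85
eef_pos: [0.5236, -0.172, 0.0964]
tcp_rot: [-0.043, 0.999, -0.002, 0.0]
contact_force: [-0.2, -0.3, 0.9]
opening: 0.329
finger_force: 39.3
```

arm_command --steps '[{"translation": [0, 0, 0], "twist": [0, 0, 0], "fingers": -0.5}, {"translation": [0, 0, 0], "twist": [0, 0, 0], "fingers": -0.5}]'

```text
time: 16.1
eef_pos: [0.5237, -0.172, 0.0964]
tcp_rot: [-0.043, 0.999, -0.002, 0.0]
contact_force: [-1.2, 0.8, 6.2]
opening: 0.329
finger_force: 39.2
```

arm_command --steps '[{"translation": [0, 0, -0.04], "twist": [0, 0, 0], "fingers": -0.5}, {"translation": [0, 0, -0.09], "twist": [0, 0, 0], "fingers": -0.5}, {"translation": [0, 0, -0.14], "twist": [0, 0, 0], "fingers": -0.5}, {"translation": [0, 0, -0.18], "twist": [0, 0, 0], "fingers": -0.5}, {"translation": [0, 0, -0.18], "twist": [0, 0, 0], "fingers": -0.5}]'

```text
time: 16.73
eef_pos: [0.5242, -0.1719, 0.2325]
tcp_rot: [-0.043, 0.999, -0.003, 0.002]
contact_force: [1.0, 0.2, -0.4]
opening: 0.329
finger_force: 39.6
```

```bash
python3 - <<'E'
from h import *
s=get_state();print(s["time"],s["eef_pos"],s["opening"]); rel([P(B[2],.23)])
E
```

```text
16.725 [ 0.52420735 -0.17190812  0.23246   ] 0.329147075938416
t [0.022, 0.426, 0.0] w [-0.007, 0.001, -0.501]
```

Opening is 0.329, so this is a small valve (the first two were large), and it is held. Carrying it to place 3.

arm_command --steps '[{"translation": [0.004, 0.075, 0], "twist": [-0.005, 0, -0.1], "fingers": -0.5}, {"translation": [0.008, 0.155, 0], "twist": [-0.005, 0, -0.25], "fingers": -0.5}, {"translation": [0.012, 0.235, 0], "twist": [-0.005, 0, -0.4], "fingers": -0.5}, {"translation": [0.016, 0.315, 0], "twist": [-0.005, 0, -0.501], "fingers": -0.5}, {"translation": [0.02, 0.385, 0], "twist": [-0.005, 0, -0.501], "fingers": -0.5}]'

```text
time: 17.35
eef_pos: [0.4817, 0.1172, 0.2263]
tcp_rot: [-0.301, 0.954, 0.002, -0.003]
contact_force: [0.2, 0.1, -1.0]
opening: 0.326
finger_force: 39.7
```

```bash
python3 - <<'E'
from h import *
s=get_state();print(s["time"],s["eef_pos"],s["opening"]); rel([P(B[2],.23),P(B[2],.2)])
E
```

```text
17.35 [0.48168322 0.11716315 0.22633108] 0.32602614124544643
t [-0.02, 0.031, -0.005] w [0.005, -0.004, 0.001]
t [-0.021, 0.031, 0.035] w [0.005, -0.004, 0.001]
```

arm_command --steps '[{"translation": [-0.02, 0.031, 0], "twist": [0.003, 0, 0], "fingers": -0.5}, {"translation": [-0.02, 0.031, 0], "twist": [0.003, 0, 0], "fingers": -0.5}, {"translation": [-0.02, 0.031, 0.035], "twist": [0.003, 0, 0], "fingers": -0.5}, {"translation": [-0.02, 0.031, 0.035], "twist": [0.003, 0, 0], "fingers": -0.5}, {"translation": [-0.02, 0.031, 0.035], "twist": [0.003, 0, 0], "fingers": -0.5}]'

```text
time: 17.98
eef_pos: [0.4823, 0.1422, 0.2024]
tcp_rot: [-0.3, 0.954, -0.0, -0.001]
contact_force: [0.3, -0.1, -0.3]
opening: 0.328
finger_force: 39.7
```

```bash
python3 - <<'E'
from h import *
s=get_state();print(s["time"],s["eef_pos"],s["opening"]); rel([P(B[2],.0975)])
E
```

```text
17.975 [0.48234896 0.14220807 0.20242831] 0.3281694712883612
t [-0.001, 0.004, 0.14] w [0.0, -0.002, -0.001]
```

arm_command --steps '[{"translation": [0, 0.004, 0.03], "twist": [0, 0, 0], "fingers": -0.5}, {"translation": [0, 0.004, 0.075], "twist": [0, 0, 0], "fingers": -0.5}, {"translation": [0, 0.004, 0.115], "twist": [0, 0, 0], "fingers": -0.5}, {"translation": [0, 0.004, 0.139], "twist": [0, 0, 0], "fingers": -0.5}, {"translation": [0, 0.004, 0.139], "twist": [0, 0, 0], "fingers": -0.5}]'

```text
time: 18.6
eef_pos: [0.4806, 0.1451, 0.0983]
tcp_rot: [-0.3, 0.954, -0.0, -0.001]
contact_force: [-0.7, 0.3, -0.0]
opening: 0.327
finger_force: 40.1
```

arm_command --steps '[{"translation": [0, 0, 0], "twist": [0, 0, 0], "fingers": 0.4}, {"translation": [0, 0, 0], "twist": [0, 0, 0], "fingers": 0.4}, {"translation": [0, 0, -0.03], "twist": [0, 0, 0], "fingers": 0.4}, {"translation": [0, 0, -0.1], "twist": [0, 0, 0], "fingers": 0.4}, {"translation": [0, 0, -0.1], "twist": [0, 0, 0], "fingers": 0.4}]'

```text
time: 19.23
eef_pos: [0.4841, 0.1458, 0.1794]
tcp_rot: [-0.3, 0.954, -0.001, 0.005]
contact_force: [0.9, -0.3, -0.3]
opening: 0.701
finger_force: 0.0
```

```bash
python3 - <<'E'
from h import *
s=get_state();print(s["time"],s["eef_pos"],s["opening"]); rel([P(W[3],.18)])
p=cam("wrist"); save(p,"g6.png"); print("expect heads",[np.round(proj(p,[*B[i],.1095]),1) for i in (0,1,2)])
E
```

```text
19.225 [0.48409452 0.14580597 0.17938139] 0.7008942710687235
t [0.263, -0.339, -0.001] w [-0.003, 0.009, 0.501]
expect heads [array([419.2, 318.6]), array([340. , 318.9]), array([248.7, 319.2])]
```

View pics/g6.png

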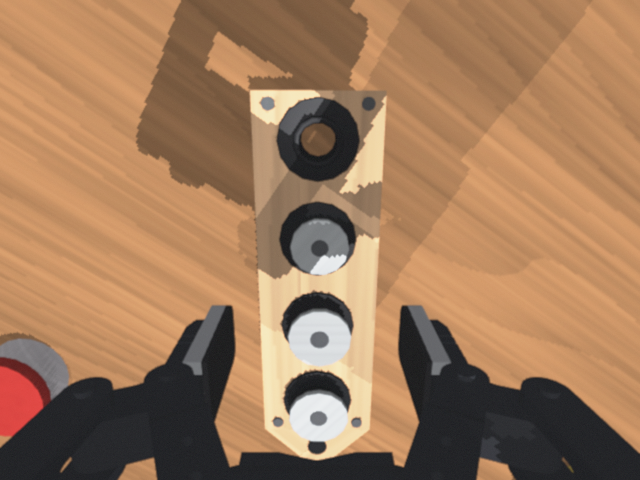

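Three heads are seated where expected, at (248,319), (339,319) and (418,319). The fourth is next.

arm_command --steps '[{"translation": [0.05, -0.065, 0], "twist": [0, 0.006, 0.1], "fingers": 0.41}, {"translation": [0.1, -0.13, 0], "twist": [0, 0.006, 0.25], "fingers": 0.41}, {"translation": [0.15, -0.194, 0], "twist": [0, 0.006, 0.4], "fingers": 0.41}, {"translation": [0.2, -0.258, 0], "twist": [0, 0.006, 0.501], "fingers": 0.41}, {"translation": [0.248, -0.32, 0], "twist": [0, 0.006, 0.501], "fingers": 0.41}]'

```text
time: 19.9
eef_pos: [0.4644, -0.1594, 0.1727]
tcp_rot: [-0.042, 0.999, -0.001, -0.004]
contact_force: [1.7, 0.3, -0.6]
opening: 0.704
finger_force: 0.0
```

```bash
python3 - <<'E'
from h import *
s=get_state();print(s["time"],s["eef_pos"],s["opening"]); rel([P(W[3],.18),P(W[3],.14)])
E
```

```text
19.9 [ 0.46443678 -0.1594493   0.17268132] 0.7039188028746481
t [-0.003, -0.022, -0.01] w [-0.001, -0.008, -0.001]
t [-0.004, -0.022, 0.044] w [-0.001, -0.008, -0.001]
```

arm_command --steps '[{"translation": [-0.003, -0.022, 0], "twist": [0, -0.006, 0], "fingers": 0.41}, {"translation": [-0.003, -0.022, 0.02], "twist": [0, -0.006, 0], "fingers": 0.41}, {"translation": [-0.003, -0.022, 0.045], "twist": [0, -0.006, 0], "fingers": 0.41}, {"translation": [-0.003, -0.022, 0.045], "twist": [0, -0.006, 0], "fingers": 0.41}, {"translation": [-0.003, -0.022, 0.045], "twist": [0, -0.006, 0], "fingers": 0.41}]'

```text
time: 20.52
eef_pos: [0.4689, -0.1729, 0.1396]
tcp_rot: [-0.043, 0.999, -0.001, -0.001]
contact_force: [-0.1, 0.2, 0.2]
opening: 0.705
finger_force: 0.0
```

```bash
python3 - <<'E'
from h import *
s=get_state();print(s["time"],s["eef_pos"],s["opening"]); rel([P(W[3],.0955)])
E
```

```text
20.525 [ 0.46890636 -0.1728947   0.13963973] 0.7049301637810771
t [0.001, -0.004, 0.059] w [-0.002, -0.002, 0.001]
```

arm_command --steps '[{"translation": [0.001, -0.004, 0.045], "twist": [0, 0, 0], "fingers": 0.41}, {"translation": [0.001, -0.004, 0.059], "twist": [0, 0, 0], "fingers": 0.41}, {"translation": [0.001, -0.004, 0.059], "twist": [0, 0, 0], "fingers": 0.41}, {"translation": [0.001, -0.004, 0.059], "twist": [0, 0, 0], "fingers": -0.5}, {"translation": [0.001, -0.004, 0.059], "twist": [0, 0, 0], "fingers": -0.5}]' --grip_force 40

```text
time: 21.15
eef_pos: [0.4691, -0.1772, 0.0972]
tcp_rot: [-0.042, 0.999, -0.001, 0.0]
contact_force: [0.8, 1.4, 2.9]
opening: 0.331
finger_force: 39.1
```

arm_command --steps '[{"translation": [0, 0, 0], "twist": [0, 0, 0], "fingers": -0.5}, {"translation": [0, 0, 0], "twist": [0, 0, 0], "fingers": -0.5}]'

```text
time: 21.4
eef_pos: [0.4691, -0.1772, 0.0972]
tcp_rot: [-0.042, 0.999, -0.001, 0.0]
contact_force: [-1.2, 2.9, 6.3]
opening: 0.326
finger_force: 39.1
```

arm_command --steps '[{"translation": [0, 0, -0.04], "twist": [0, 0, 0], "fingers": -0.5}, {"translation": [0, 0, -0.09], "twist": [0, 0, 0], "fingers": -0.5}, {"translation": [0, 0, -0.14], "twist": [0, 0, 0], "fingers": -0.5}, {"translation": [0, 0, -0.18], "twist": [0, 0, 0], "fingers": -0.5}, {"translation": [0, 0, -0.18], "twist": [0, 0, 0], "fingers": -0.5}]'

```text
time: 22.02
eef_pos: [0.4699, -0.1781, 0.2337]
tcp_rot: [-0.043, 0.999, -0.003, 0.002]
contact_force: [0.2, 0.1, -0.8]
opening: 0.332
finger_force: 39.4
```

```bash
python3 - <<'E'
from h import *
s=get_state();print(s["time"],s["eef_pos"],s["opening"]); rel([P(B[3],.23)])
E
```

```text
22.025 [ 0.46990455 -0.17811661  0.23372418] 0.3317814466772901
t [0.012, 0.391, 0.002] w [-0.007, 0.002, -0.501]
```

arm_command --steps '[{"translation": [0.0, 0.075, 0], "twist": [-0.005, 0, -0.1], "fingers": -0.5}, {"translation": [0.0, 0.15, 0], "twist": [-0.005, 0, -0.25], "fingers": -0.5}, {"translation": [0.003, 0.225, 0], "twist": [-0.005, 0, -0.4], "fingers": -0.5}, {"translation": [0.007, 0.3, 0], "twist": [-0.005, 0, -0.501], "fingers": -0.5}, {"translation": [0.012, 0.37, 0], "twist": [-0.005, 0, -0.501], "fingers": -0.5}]'

```text
time: 22.65
eef_pos: [0.4345, 0.1003, 0.2279]
tcp_rot: [-0.3, 0.954, 0.002, -0.002]
contact_force: [0.6, -0.9, -0.6]
opening: 0.325
finger_force: 39.5
```

```bash
python3 - <<'E'
from h import *
s=get_state();print(s["time"],s["eef_pos"],s["opening"]); rel([P(B[3],.23),P(B[3],.2)])
E
```

```text
22.65 [0.43448933 0.10029339 0.22789043] 0.32542301654910805
t [-0.011, 0.013, -0.003] w [0.005, -0.003, 0.001]
t [-0.012, 0.013, 0.037] w [0.005, -0.003, 0.001]
```

arm_command --steps '[{"translation": [-0.011, 0.013, 0], "twist": [0.003, 0, 0], "fingers": -0.5}, {"translation": [-0.011, 0.013, 0], "twist": [0.003, 0, 0], "fingers": -0.5}, {"translation": [-0.011, 0.013, 0.035], "twist": [0.003, 0, 0], "fingers": -0.5}, {"translation": [-0.011, 0.013, 0.035], "twist": [0.003, 0, 0], "fingers": -0.5}, {"translation": [-0.011, 0.013, 0.035], "twist": [0.003, 0, 0], "fingers": -0.5}]'

```text
time: 23.28
eef_pos: [0.4375, 0.1104, 0.2041]
tcp_rot: [-0.299, 0.954, -0.0, -0.001]
contact_force: [0.2, -0.9, -0.4]
opening: 0.327
finger_force: 39.6
```

```bash
python3 - <<'E'
from h import *
s=get_state();print(s["time"],s["eef_pos"],s["opening"]); rel([P(B[3],.0975)])
E
```

```text
23.275 [0.43745882 0.11043634 0.2040993 ] 0.32653809371273707
t [-0.001, 0.004, 0.142] w [0.0, -0.001, -0.001]
```

arm_command --steps '[{"translation": [0, 0.004, 0.03], "twist": [0, 0, 0], "fingers": -0.5}, {"translation": [0, 0.004, 0.075], "twist": [0, 0, 0], "fingers": -0.5}, {"translation": [0, 0.004, 0.115], "twist": [0, 0, 0], "fingers": -0.5}, {"translation": [0, 0.004, 0.141], "twist": [0, 0, 0], "fingers": -0.5}, {"translation": [0, 0.004, 0.141], "twist": [0, 0, 0], "fingers": -0.5}]'

```text
time: 23.9
eef_pos: [0.4355, 0.1134, 0.0981]
tcp_rot: [-0.3, 0.954, 0.0, -0.001]
contact_force: [-0.4, 0.2, -0.1]
opening: 0.328
finger_force: 40.4
```

arm_command --steps '[{"translation": [0, 0, 0], "twist": [0, 0, 0], "fingers": 0.4}, {"translation": [0, 0, 0], "twist": [0, 0, 0], "fingers": 0.4}, {"translation": [0, 0, -0.03], "twist": [0, 0, 0], "fingers": 0.4}, {"translation": [0, 0, -0.1], "twist": [0, 0, 0], "fingers": 0.4}, {"translation": [0, 0, -0.16], "twist": [0, 0, 0], "fingers": 0.4}]'

```text
time: 24.52
eef_pos: [0.4355, 0.1139, 0.2205]
tcp_rot: [-0.3, 0.954, -0.0, 0.0]
contact_force: [-0.6, 0.6, -0.4]
opening: 0.7
finger_force: 0.0
```

arm_command --steps '[{"translation": [-0.05, 0, -0.03], "twist": [0, 0, 0], "fingers": 0.4}, {"translation": [-0.09, 0, -0.06], "twist": [0, 0, 0], "fingers": 0.4}, {"translation": [-0.09, 0, -0.06], "twist": [0, 0, 0], "fingers": 0.4}, {"translation": [-0.09, 0, -0.06], "twist": [0, 0, 0], "fingers": 0.4}]'

```text
time: 25.02
eef_pos: [0.4897, 0.1523, 0.2622]
tcp_rot: [-0.3, 0.954, 0.0, -0.002]
contact_force: [-0.1, 1.3, -0.1]
opening: 0.698
finger_force: 0.0
```

```bash
python3 - <<'E'
from h import *
s=get_state();print(s["time"],s["eef_pos"],s["opening"])
p=cam("wrist"); save(p,"g7.png"); print("expect heads",[np.round(proj(p,[*B[i],.1095]),1) for i in (0,1,2,3)])
a=p["pixels"][0:360,180:460,::-1]
cv2.imwrite("pics/g7c.png",cv2.resize(a,(466,600),interpolation=2))
ps=cam("scene"); save(ps,"s2.png"); cv2.imwrite("pics/s2c.png",cv2.resize(ps["pixels"][150:390,200:520,::-1],(800,600),interpolation=2))
E
```

```text
25.025 [0.48974238 0.15230236 0.26217072] 0.6984839360645246
expect heads [array([337.4, 314.8]), array([272.3, 314.9]), array([200. , 314.9]), array([119.2, 314.9])]
```

View pics/g7.png

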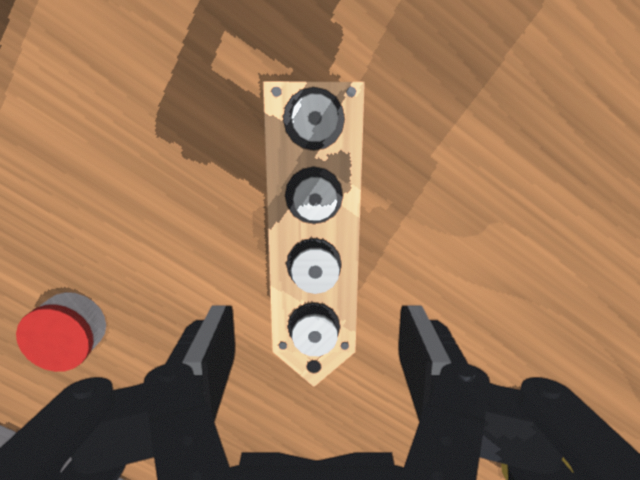

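View pics/s2c.png

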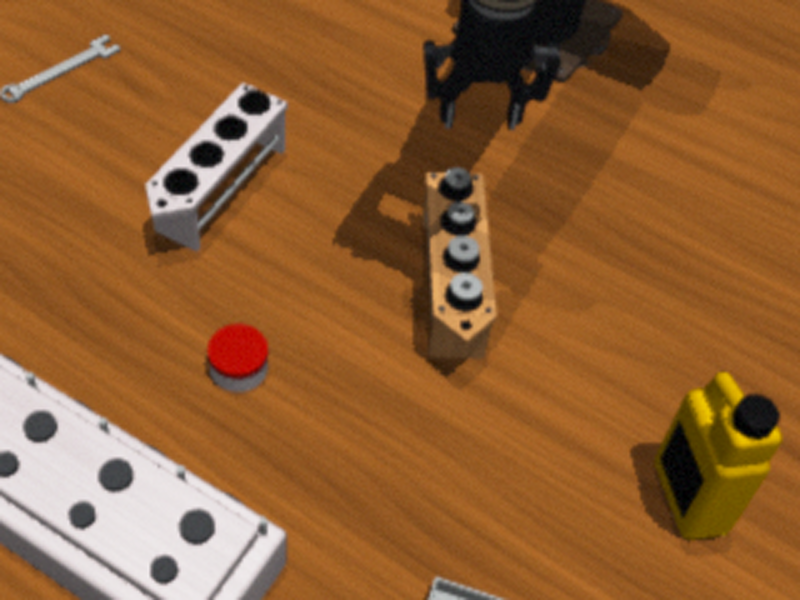

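All four heads sit at the expected pixels ((337,315), (272,315), (199,315), (118,315)). The wash stand is empty, the bystanders haven't moved and the gripper is clear. Handing in.

```bash
python3 -c "
from plant import sign_off
print(sign_off())"
```

```text
the job is handed in; nothing more can be done
None
```

All four valves hang fully down in the bench rack, in the same order from the nose, with the jug, tin and spanner untouched; I handed the job in at about 25 s.

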